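# Free the lashing link from its anchor fitting with the forked key

### The job

Take the forked key from its stand, straddle the fitting's spring bar with it and push the bar's collar back against the spring, gently and without forcing it hard against its stop or working the bar with the gripper itself, until the steel link pops up out of its catch. Then put the key back upright in its stand, lift the freed link out and set it down in the low blue tray (do not drop it in). Leave the other things on the bench where they are.

Things in the scene. Friction and masses are not known exactly. Their poses are not given: they have to be found in the camera images.
- fitting: Fixed steel fitting, base 76 (x) x 144 (y) x 8 mm, origin under the middle of the base. A spring bar 8 mm thick runs along its y axis at x = 0, 40 mm above the bench. From -y to +y: grey socket block holding the link (y -64 to -26, x +-21, 62 mm high); bare bar; round collar on the bar; spring;  grey housing (y 48 to 70, x +-16, 57 mm high).
- bar_mid (a point): Point on the bar's axis, 40 mm above the bench, between socket and collar: where the key goes over. Fixed to the fitting at its x = 0, y = +3 mm, axes as the fitting's. Towards +y comes the collar, a 26 mm disc 6 mm thick clamped to the bar; its face is 10 to 26 mm from this point, different each time and not measured. Pushing it towards +y draws the bar's tip out of the eye in the link's side.
- bar (a joint): How far the bar is pushed back, m: 0 = at rest. About 4 N to start and 0.8 N more per mm, plus up to some 4 N of friction while the link loads it. The link comes free somewhere between 5 and 7.5 mm; hard stop at 9 mm. More than 20 N between key and bar or fitting is too much.
- socket (a point): Centre of the socket's mouth, 62 mm above the bench, fixed to the fitting. When the bar is clear, a sprung lifter raises the link by about 19 mm; the bar, let go, springs back under a lip of the shank, so the link stays up, its foot then 27 mm below this rim, and pulls straight up out of the socket. Play about 1 mm each side.
- link_tab (a point): Middle of the grip tab of the loose steel link (160 g), axes as the fitting's. Tab 36 (x) x 14 (y) mm, from 20 mm below this point to 24 mm above it, with a small square hole near its top. Below it a shank 24 x 20 mm, 50 mm long; its foot is 70 mm below this point. Locked, this point is about 88 mm above the bench.
- fork_grip (a point): Middle of the black handle of the forked key (140 g), which hangs upright in its stand. Handle 26 (x) x 18 (y) mm, 56 mm tall; this point is 28 mm above its lower end and, in the stand, 94 mm above the bench. Below it a steel guard 46 x 30 x 6 mm, its underside 34 mm below this point, then a blade 28 (x) x 8 (y) mm ending in two prongs. It pushes along its y axis, either way.
- fork_crown (a point): Bottom of the gap between the key's prongs (where the prongs begin), on the key's middle line, 59 mm below fork_grip. The prongs stand side by side along the key's x axis, 12 mm apart, each 8 mm wide, 24 mm long, 8 mm thick.
- stand_mouth (a point): Centre of the mouth of the key's fixed stand, a wooden sleeve 48 (x) x 30 (y) mm on a steel foot 80 x 70 mm, rim 60 mm above the bench, opening 34 (x) x 16 (y) mm. The key hangs with its guard lying on the rim, its x and y along the stand's (either way round).
- tray: Fixed low blue tray, 140 (x) x 160 (y) x 35 mm, wall 4 mm, floor 4 mm; origin under its middle.
- spray_can: Bystander: upright can, 52 mm across, 130 mm high, origin under it.
- carton_a: Bystander: cardboard carton 80 x 110 x 60 mm, origin under it.
- carton_b: Bystander: cardboard carton 70 x 90 x 50 mm, origin under it.
- tape_core: Bystander: cardboard ring, 70 mm across, 24 mm high.
- jar: Bystander: small jar, 48 mm across, 60 mm high.
- wrench: Bystander: wrench 140 mm long, lying flat.
- big_bush: Bystander: steel flanged bush, 36 mm across, 30 mm high.
Things that resemble listed ones, but are neither listed nor needed, are in the scene too. Leave any red look-alike of the part that bears fork_grip alone.

How it is judged:
By the outcome, as a careful person would: the job done as asked, in the order asked, and still so for the second after the job is handed in, with the robot touching nothing.
It also fails if it takes over 72 s, if anything falls off the work surface, if the arm or the gripper's body presses on something with over 40 N, if the wrist force passes 120 N, or if a joint passes its speed limit or range.

### The arm

A 6-joint arm with a two-finger parallel gripper is mounted at the origin on the work surface. World frame = base frame: x ahead of the robot, y to its left, z up, the work surface at z = 0. Lengths are in m, angles in degrees, forces in N, time in s.
With the tool pointing down it reaches from about 0.4 to 0.825 m from the base axis. Payload 7 kg.
Tool frame: the origin (TCP) lies midway between the tips of the shut fingers; the grasp point (between the pads) lies 19 mm behind it; z points along the fingers, y is the direction in which the jaws open and shut (so a half turn about z gives the same grasp; the last joint's range is limited). The gripper opens to 88 mm and grips with 3 to 60 N. Pads are 19 mm wide; open, the fingers measure 130 mm over their backs; the gripper's body (78 mm by 193 mm) begins 47 mm behind the grasp point.
Start: joints at [-47.206, 20.546, 0.682, 0, -70.136, -16.507], TCP at [0.299, -0.605, 0.2] pointing down, gripper open.
Joint ranges: [-176.03, 176.03], [-82.01, 121.73], [-58.28, 71.71], [-173.87, 95.51], [-174.79, -0.11], [-173.66, 173.66]. Speed limits (degrees/s): [136.94, 136.94, 172.46, 180, 180, 180].

### API

Orientations are given as a 3x3 rotation matrix whose columns are the frame's x, y, z axes.
In Python, from rig import robot gives the robot as it stands. Calls block until the motion is done:
- robot.goto(position, orientation): joint-space move of the TCP to a pose.
- robot.servo_line(position, ori=None, speed=0.15): straight line of the TCP; ori=None keeps the orientation; speed is the mean speed in m/s.
- robot.movej(angles): joint-space move.
- robot.move_gripper(opening): opening from 0.0 (shut) to 1.0 (fully open); the grip force is fixed at half the most; returns when the fingers have stopped.
- robot.dwell(seconds).
- robot.ik(position, orientation): joint angles nearest the present ones, or None.
- robot.grab_frame(name): name is "side" or "top" or "wrist"; returns (picture, depth): 480x640x3 uint8, red, green, blue; 480x640 float32, m along the optical axis (not along the pixel's ray), 0 where there is no reading.
- robot.camera_info(name): a dict with "vfov" (degrees; the focal length in pixels is half the picture's height over the tangent of half this angle, whatever the lens; pixels are square), "cx", "cy" (the principal point, pixels), "view" (4x4, takes a point from world to camera coordinates); the wrist camera has in their place "T_tool_cam" (4x4, takes a point from camera to tool coordinates, whose origin is the TCP and whose axes are the flange's). Camera axes: x right, y down, z forward; pixel columns grow to the right and rows downward; lengths in m; the calibration is good to about 2 mm. A picture is of the moment at which its call begins: read the wrist's pose just before it. camera_info takes no time and is no camera call.
A pose or a line that the arm cannot do raises robot.Unreachable and nothing moves.
- robot.job_done(): hands the job in, once; it reports no verdict.
Readings, each from a call of its own:
- robot.read_t(): time.
- robot.read_qpos(): joint angles.
- robot.read_qvel(): joint speeds.
- robot.read_effort(): joint torques, N m.
- robot.read_position(): TCP position.
- robot.read_tcp_rot(): TCP orientation.
- robot.read_force(): force on the tool from outside, world axes, zero at the start.
- robot.read_ft_torque(): the same for the moment, N m.
- robot.read_grip_width(): opening from 0.0 (shut) to 1.0 (fully open).
Only numpy, scipy, OpenCV 4.12 (cv2) and the standard library are available. Lean on these libraries where they do the work, as an engineer would, in place of code of your own. Each camera call takes 0.05 s, during which the arm holds its last target. There are 200 camera calls.

## Working session

There is one attempt and no reset: what is moved stays moved. The work goes in short steps, each a Python script; the robot and the scene stay as the last script left them, time stands still between calls to the robot, and variables do not carry over. Pictures are saved under pics/ and viewed, about 8 in all and at most 12, crops included, and the job is handed in when it is done.

```bash
ls; mkdir -p pics
cat > h.py <<'E'
import numpy as np, cv2
from rig import robot
def K(ci): 
    return 240/np.tan(np.radians(ci["vfov"])/2), ci["cx"], ci["cy"]
def snap(name):
    R=np.array(robot.read_tcp_rot()).reshape(3,3); p=np.array(robot.read_position())
    ci=robot.camera_info(name); im,d=robot.grab_frame(name)
    if name=="wrist":
        T=np.eye(4);T[:3,:3]=R;T[:3,3]=p; C=T@np.array(ci["T_tool_cam"])
    else: C=np.linalg.inv(np.array(ci["view"]))
    return im,d,K(ci),C
def cloud(d,k,C):
    f,cx,cy=k; v,u=np.mgrid[:480,:640]
    P=np.stack([(u-cx)/f*d,(v-cy)/f*d,d],-1)@C[:3,:3].T+C[:3,3]
    P[d<=0]=np.nan
    return P
def ray(u,v,z,k,C):
    f,cx,cy=k; r=C[:3,:3]@np.array([(u-cx)/f,(v-cy)/f,1]); o=C[:3,3]
    return o+r*(z-o[2])/r[2]
def save(im,fn): cv2.imwrite("pics/"+fn,cv2.cvtColor(im,cv2.COLOR_RGB2BGR))
def down(yaw): # tool pointing down; tool y axis (jaw dir) at yaw deg in world
    a=np.radians(yaw); y=np.array([np.cos(a),np.sin(a),0]); z=np.array([0,0,-1.]); return np.stack([np.cross(y,z),y,z],1)
E
python3 - <<'E'
from h import *
for n in ("top","side"):
    im,d,k,C=snap(n); save(im,n+".png"); np.savez("/tmp/"+n+".npz",im=im,d=d,k=k,C=C); print(n,k,C.round(3).tolist(),(d>0).mean())
print(robot.camera_info("wrist"),robot.read_tcp_rot(),robot.read_t(),robot.read_force())
E
```

```text
pics
top (np.float64(624.7877416195108), 320.62015738162086, 247.92026999545953) [[-0.014, -0.982, 0.189, 0.356], [-1.0, 0.013, -0.002, -0.053], [-0.0, -0.189, -0.982, 1.402], [0.0, 0.0, 0.0, 1.0]] 0.995927734375
side (np.float64(459.63038521111173), 322.0714535773687, 242.53721496070136) [[-0.94, -0.211, 0.269, 0.325], [-0.342, 0.597, -0.725, 0.621], [-0.008, -0.774, -0.633, 0.664], [0.0, 0.0, 0.0, 1.0]] 0.9959765625
{'vfov': 65.96193880732318, 'cx': 314.15782891752605, 'cy': 236.4290726850642, 'T_tool_cam': array([[-2.37908915e-04, -9.54418883e-01, -2.98470331e-01,
         8.15621521e-02],
       [ 9.99999060e-01,  1.76060284e-04, -1.36008142e-03,
         5.68763009e-04],
       [ 1.35063616e-03, -2.98470374e-01,  9.54417944e-01,
        -1.84288262e-01],
       [ 0.00000000e+00,  0.00000000e+00,  0.00000000e+00,
         1.00000000e+00]])} [[-8.96606694e-01 -4.42827120e-01 -7.59701477e-04]
 [-4.42827750e-01  8.96605872e-01  1.22276823e-03]
 [ 1.39677873e-04  1.43275907e-03 -9.99998964e-01]] 0.1 [-0.55406646 -0.05730316  0.52714585]
```

View pics/top.png

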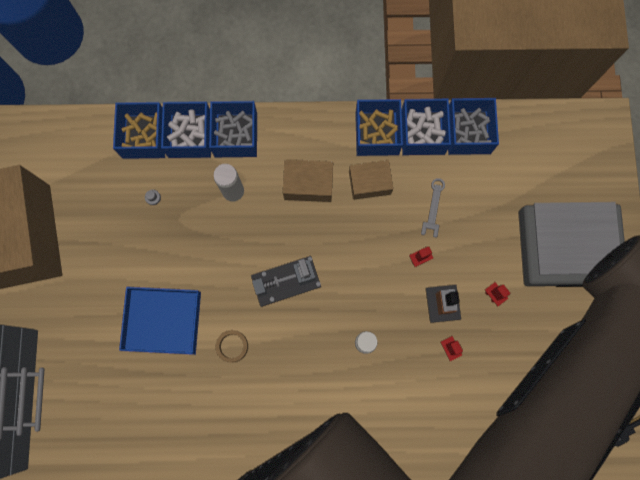

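View pics/side.png

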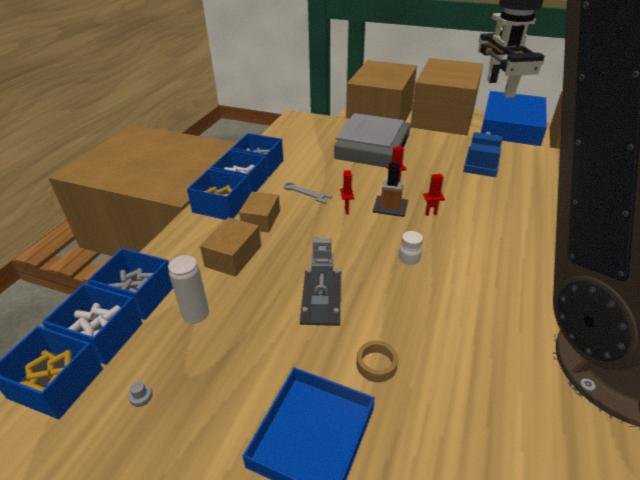

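Top view: fitting about (286,281), with the socket and link at its right end near (304,270). The stand is about (445,303), with the black key handle at (452,297) and three upright red look-alikes around it. The tray is about (160,321). Next I measure these from the depth image.

```bash
cat > m.py <<'E'
from h import *
def rect(P,lab):
    r=cv2.minAreaRect((P[:,:2]*1000).astype(np.float32)); b=cv2.boxPoints(r); 
    e=b[1]-b[0]; e2=b[2]-b[1]
    print(lab,len(P),"c",np.round(r[0],1),"sides",np.linalg.norm(e).round(1),np.degrees(np.arctan2(e[1],e[0])).round(1),np.linalg.norm(e2).round(1),np.degrees(np.arctan2(e2[1],e2[0])).round(1),"z",(np.median(P[:,2])*1000).round(1))
D=np.load("/tmp/top.npz"); im,d,k,C=[D[x] for x in("im","d","k","C")]
P=cloud(d,k,C); hsv=cv2.cvtColor(im,cv2.COLOR_RGB2HSV)
def box(u0,u1,v0,v1,m): 
    M=np.zeros(d.shape,bool);M[v0:v1,u0:u1]=1;M&=m; return P[M]
Z=P[...,2]; grey=hsv[...,1]<70
print("table z",np.nanmedian(Z[360:400,150:300]))
rect(box(240,335,245,315,(Z<.014)&(hsv[...,1]<90)&(hsv[...,2]<140)),"fit base")
rect(box(240,335,245,315,(Z>.05)),"fit high")
rect(box(240,335,245,315,(Z>.075)),"link tab")
rect(box(240,335,245,315,(Z>.052)&(Z<.068)),"blocks")
for z0,z1 in((.002,.014),(.05,.07),(.1,.14)):
    rect(box(420,470,275,328,(Z>z0)&(Z<z1)&~((hsv[...,0]<5)&(hsv[...,1]>180))&((hsv[...,1]<90)|(Z>.03))),"stand %g"%z0)
rect(box(105,215,275,365,(hsv[...,0]>100)&(hsv[...,0]<130)&(hsv[...,1]>120)&(Z>.028)),"tray")
for n,b in dict(red1=(408,435,243,270),red2=(482,512,280,308),red3=(438,466,334,364)).items():
    q=box(*b,(hsv[...,1]>170)&((hsv[...,0]<6)|(hsv[...,0]>174))); rect(q,n); print(q[:,2].max())
for n,b in dict(jar=(350,382,328,356),tape=(210,252,325,365)).items(): rect(box(*b,Z>.012),n)
E
python3 m.py
python3 - <<'E'
import cv2,numpy as np
a=cv2.imread("pics/top.png")
x=cv2.resize(a[240:330,240:340],None,fx=4,fy=4,interpolation=2);y=cv2.resize(a[240:330,400:500],None,fx=4,fy=4,interpolation=2)
cv2.imwrite("pics/crop.png",np.hstack([x,y]))
E
```

```text
table z -0.0004951749576057596
fit base 1396 c [550.8  24.3] sides 146.9 -72.4 77.9 17.6 z 7.4
fit high 526 c [549.2  26.5] sides 133.8 -72.1 44.0 17.9 z 61.1
link tab 131 c [564.2 -20.4] sides 15.0 -72.5 36.2 17.5 z 110.8
blocks 351 c [549.4  26.5] sides 133.9 -71.6 42.5 18.4 z 59.5
stand 0.002 605 c [ 495.  -328.3] sides 70.4 -85.9 80.7 4.1 z 7.3
stand 0.05 212 c [ 495.7 -329. ] sides 32.6 -84.5 48.6 5.5 z 63.8
stand 0.1 132 c [ 496.2 -328.9] sides 19.6 -82.4 26.0 7.6 z 120.4
tray 458 c [463.6 298.5] sides 137.5 -3.6 160.5 86.4 z 33.7
red1 247 c [ 592.8 -275.2] sides 43.7 -63.6 27.2 26.4 z nan
nan
red2 316 c [ 508.2 -434.4] sides 28.6 -53.6 43.1 36.4 z 66.3
0.1167414048121409
red3 293 c [ 393.4 -330.9] sides 28.0 -64.4 43.4 25.6 z nan
nan
jar 383 c [ 411.1 -150.2] sides 45.5 -1.7 43.4 88.3 z 58.7
tape 387 c [406.9 141.3] sides 67.4 -0.6 67.5 89.4 z 23.1
```

View pics/crop.png

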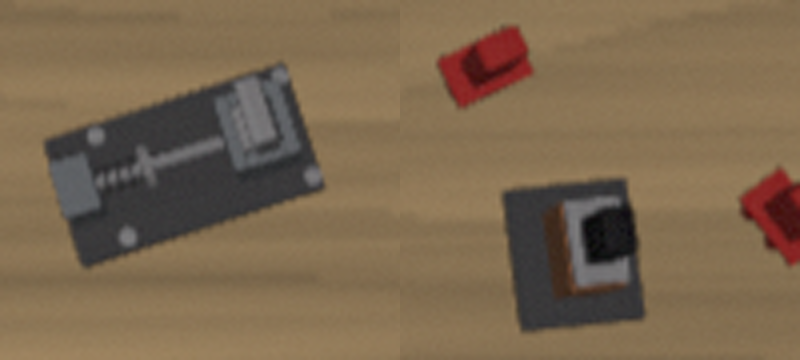

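Run:
```python
from h import *
robot.move_gripper(0.6)
robot.goto([.4955,-.3287,.21],down(95))
im,d,k,C=snap("wrist"); save(im,"w1.png"); np.savez("/tmp/w1.npz",im=im,d=d,k=k,C=C)
P=cloud(d,k,C); Z=P[...,2]; g=im.max(2)<60
for z0,z1,m in((.11,.13,g),(.055,.07,im.max(2)>60),(.002,.012,im.max(2)<110)):
    M=((Z>z0)&(Z<z1)&m&(np.hypot(P[...,0]-.4955,P[...,1]+.3287)<.06)).astype(np.uint8)
    M=cv2.morphologyEx(M,cv2.MORPH_OPEN,np.ones((3,3),np.uint8))>0
    q=P[M]
    if len(q)<20: print("few");continue
    r=cv2.minAreaRect((q[:,:2]*1000).astype(np.float32)); print(z0,len(q),r,np.median(q[:,2]))
print(robot.read_t(),robot.read_position(),robot.read_force(),robot.read_qpos())
```

```text
0.11 705 ((494.2948913574219, -329.8861999511719), (24.231351852416992, 16.38091278076172), 5.104218482971191) 0.12171936676068734
0.055 962 ((494.10565185546875, -328.7106628417969), (48.08559036254883, 31.130680084228516), 4.272805690765381) 0.06573533388149946
0.002 2889 ((493.68487548828125, -328.39508056640625), (79.08052825927734, 69.82418060302734), 4.9300150871276855) 0.008030684059594173
2.225 [ 0.49511818 -0.32951743  0.20991391] [-0.37994092 -0.2057646  -0.08969713] [-1.48259145e+01  1.27088978e+01 -9.02003620e+00  8.35070688e-03
 -6.82806646e+01 -7.02137821e+01]
```

View pics/w1.png

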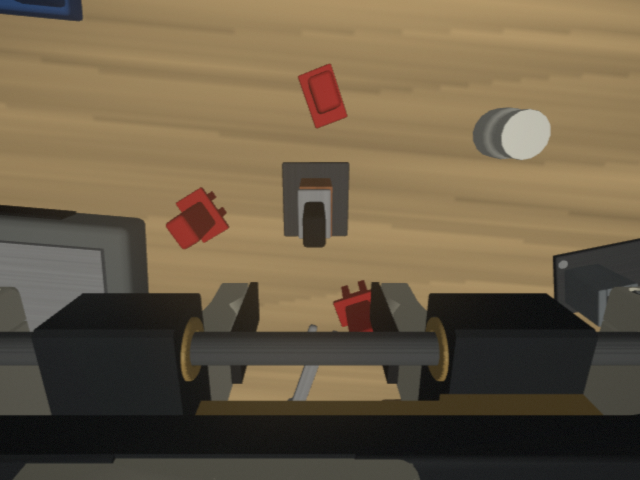

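The black handle is in view at (314,225), between the open fingers and with its stand below it. Depth puts it at (494.3, -329.3), yaw 5°. Now I grasp it and lift.

Run:
```python
from h import *
x,y=.4943,-.3293
robot.servo_line([x,y,.21],down(94.8),speed=.15); print(robot.read_position())
robot.servo_line([x,y,.072],speed=.12); print(robot.read_position(),robot.read_force())
robot.move_gripper(0.0); print("w",robot.read_grip_width(),robot.read_position(),robot.read_force())
robot.servo_line([x,y,.15],speed=.1); print(robot.read_position(),robot.read_force(),robot.read_grip_width())
robot.servo_line([x,y,.22],speed=.15)
im,d,k,C=snap("side"); save(im[100:340,200:520],"s2.png"); print(robot.read_t())
```

```text
[ 0.49387758 -0.32996956  0.20986187]
[ 0.49483027 -0.32951129  0.07275834] [-0.21656389 -0.59062748  0.56281587]
w 0.2039296517756538 [ 0.49433097 -0.32934878  0.0720581 ] [ 0.24876427 -0.72885713  0.34389373]
[ 0.49380143 -0.32903548  0.14926729] [ 0.14675769 -0.39750144 -1.82958736] 0.20240709353735586
6.0333
```

View pics/s2.png

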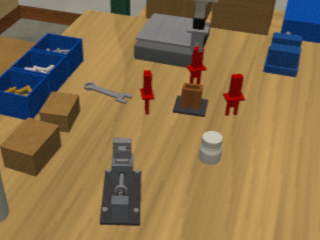

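The key is held (17.9 mm grip width) and the stand is empty. Next I go above the bar and take a close look.

Run:
```python
from h import *
robot.goto([.5499,.0272,.22],down(107.8)); robot.dwell(.2)
im,d,k,C=snap("wrist"); save(im,"w3.png"); np.savez("/tmp/w3.npz",im=im,d=d,k=k,C=C)
P=cloud(d,k,C); Z=P[...,2]; hsv=cv2.cvtColor(im,cv2.COLOR_RGB2HSV)
near=np.hypot(P[...,0]-.551,P[...,1]-.0245)<.09
for z0,z1 in((.003,.014),(.05,.07),(.1,.12)):
    M=(near&(Z>z0)&(Z<z1)&(hsv[...,1]<80)).astype(np.uint8)
    M=cv2.morphologyEx(M,cv2.MORPH_OPEN,np.ones((3,3),np.uint8))>0
    q=P[M]; print(z0,len(q),cv2.minAreaRect((q[:,:2]*1000).astype(np.float32)) if len(q)>20 else 0)
a=np.radians(107.8); ey=np.array([np.cos(a),np.sin(a)]); ex=np.array([np.sin(a),-np.cos(a)])
Q=P[...,:2]-[.5508,.0243]; fx=Q@ex; fy=Q@ey
M=(abs(fx)<.012)&(Z>.037)&(Z<.06)&(fy>-.02)&(fy<.046)
h,e=np.histogram(fy[M]*1e3,np.arange(-20,48,2)); print(h)
for lo in range(-20,46,3):
    m=M&(fy*1e3>=lo)&(fy*1e3<lo+3)
    if m.sum()>3: print(lo,m.sum(),"xmin/max",(fx[m].min()*1e3).round(1),(fx[m].max()*1e3).round(1),"zmax",Z[m].max().round(4))
print(robot.read_t(),robot.read_position(),robot.read_force())
```

```text
0.003 5286 ((549.3472900390625, 24.086708068847656), (75.71879577636719, 142.84725952148438), 17.63739776611328)
0.05 1859 ((548.2589111328125, 27.07181167602539), (41.70380783081055, 133.94351196289062), 17.366121292114258)
0.1 786 ((562.7114868164062, -18.858112335205078), (35.56690216064453, 14.073395729064941), 17.461624145507812)
[16 17 17 17 14 16 16 16 16 16 16 16 16 16 16 16 16 16 45 44 44 32 19 27
 25 22 21 26 25 18 27 22 20]
-20 23 xmin/max -5.4 1.7 zmax 0.0461
-17 27 xmin/max -5.3 1.4 zmax 0.0452
-14 24 xmin/max -5.3 1.6 zmax 0.0449
-11 23 xmin/max -5.2 1.6 zmax 0.0449
-8 24 xmin/max -5.3 1.5 zmax 0.0448
-5 24 xmin/max -5.4 1.7 zmax 0.0454
-2 24 xmin/max -5.5 1.6 zmax 0.0458
1 24 xmin/max -5.3 1.5 zmax 0.0457
4 24 xmin/max -5.4 1.5 zmax 0.0454
7 24 xmin/max -5.3 1.6 zmax 0.0446
10 24 xmin/max -5.2 1.7 zmax 0.0455
13 24 xmin/max -5.5 1.5 zmax 0.0448
16 67 xmin/max -12.0 9.9 zmax 0.0537
19 66 xmin/max -11.8 10.0 zmax 0.0542
22 43 xmin/max -11.8 5.8 zmax 0.0535
25 35 xmin/max -5.3 7.0 zmax 0.0478
28 37 xmin/max -9.4 4.8 zmax 0.0493
31 31 xmin/max -9.2 6.2 zmax 0.0453
34 39 xmin/max -9.4 7.2 zmax 0.0499
37 30 xmin/max -9.3 4.9 zmax 0.0475
40 37 xmin/max -5.2 6.8 zmax 0.0506
43 32 xmin/max -9.5 1.8 zmax 0.0487
7.6333 [0.54995917 0.02631409 0.21994731] [ 0.45989703  0.06281663 -2.74443759]
```

View pics/w3.png

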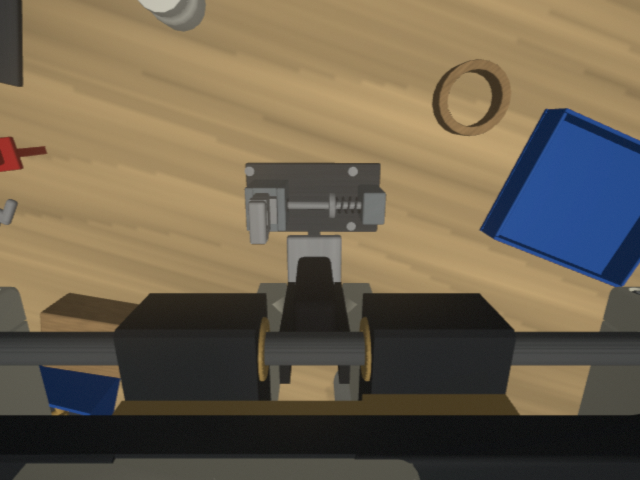

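Wrist view: bar along row 206, collar about (333,206), link tab about (259,220), and the held key at (314,270). I measure the key's offset in the tool frame from this same frame.

Run:
```python
from h import *
D=np.load("/tmp/w3.npz"); im,d,k,C=[D[x] for x in("im","d","k","C")]
T=np.array(robot.camera_info("wrist")["T_tool_cam"]); P=cloud(d,k,T) # tool frame
v,u=np.mgrid[:480,:640]
for n,m in dict(guard=(u>270)&(u<360)&(v>225)&(v<290)&(abs(P[...,2]-.006)<.006)&(im.max(2)>90),
  prong=(u>290)&(u<340)&(v>225)&(v<240)&(P[...,2]>.014)&(P[...,2]<.08),
  bar=(u>288)&(u<328)&(v>195)&(v<215)&(abs(P[...,2]-.176)<.008),
  collar=(u>326)&(u<340)&(v>185)&(v<225)&(P[...,2]>.155)&(P[...,2]<.185)).items():
    q=P[m]*1e3; print(n,len(q), "" if len(q)<3 else (np.percentile(q,[1,50,99],axis=0).round(1).tolist()))
q=P[(u>288)&(u<328)&(v>195)&(v<215)&(abs(P[...,2]-.176)<.008)]
print(np.degrees(np.polyfit(q[:,1],q[:,0],1)[0]))
```

```text
guard 1604 [[-3.6, -14.5, 4.5], [14.0, 0.1, 6.1], [21.8, 15.0, 9.6]]
prong 111 [[12.5, -3.9, 40.5], [12.8, 0.1, 49.3], [13.3, 4.0, 60.2]]
bar 310 [[-1.9, -25.1, 174.4], [2.3, -6.1, 176.8], [5.2, 12.8, 180.5]]
collar 240 [[-10.1, 12.8, 166.3], [3.2, 18.0, 171.4], [13.7, 25.0, 182.3]]
-0.14631714279501834
```

```bash
cat >> h.py <<'E'
R0=down(107.8)
P0=np.array([.5499,.0272,0])
def tp(dx,dy,z): return P0+R0[:,0]*dx/1e3+R0[:,1]*dy/1e3+np.array([0,0,z])
def toolcloud():
    ci=robot.camera_info("wrist"); im,d=robot.grab_frame("wrist")
    return im,d,cloud(d,K(ci),np.array(ci["T_tool_cam"]))
E
python3 - <<'E'
from h import *
robot.servo_line(tp(2.8,-2,.22),R0,speed=.1)
robot.servo_line(tp(2.8,-2,.118),speed=.12); robot.dwell(.2)
im,d,P=toolcloud(); save(im,"w4.png"); np.savez("/tmp/w4.npz",im=im,d=d,P=P)
print(robot.read_t(),robot.read_position()-tp(2.8,-2,.118),robot.read_force())
E
```

```text
9.1333 [0.00030408 0.00011017 0.00061159] [ 0.12518789  0.45659246 -1.57715413]
```

View pics/w4.png

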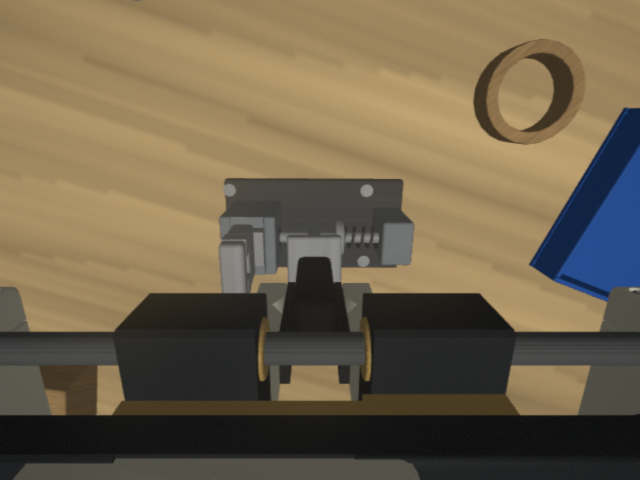

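The guard hides most of the bar, which shows at (285,238), with the collar behind it at (342,235). I check the x alignment against the bar stub, housing and socket in the tool frame.

Run:
```python
from h import *
D=np.load("/tmp/w4.npz"); P=D["P"]*1e3; v,u=np.mgrid[:480,:640]
def s(n,m):
    q=P[m]; print(n,len(q),"" if len(q)<3 else np.percentile(q,[1,50,99],axis=0).round(1).tolist())
Z=P[...,2]
s("bar",(u>278)&(u<289)&(v>230)&(v<250)&(Z>70)&(Z<82))
s("collar",(u>334)&(u<350)&(v>215)&(v<255)&(Z>60)&(Z<85))
s("housing top",(u>370)&(u<420)&(v>200)&(v<270)&(abs(Z-61)<4))
s("socket top",(u>210)&(u<285)&(v>200)&(v<280)&(abs(Z-56)<4))
s("base",(u>215)&(u<420)&(v>170)&(v<280)&(abs(Z-110)<4))
s("prong",(u>290)&(u<340)&(v>225)&(v<240)&(Z>14)&(Z<64))
s("guard",(u>270)&(u<360)&(v>225)&(v<290)&(abs(Z-6)<6))
```

```text
bar 109 [[-10.1, -26.4, 71.5], [0.3, -23.5, 75.2], [4.1, -19.2, 79.3]]
collar 275 [[-10.0, 15.6, 65.6], [4.8, 20.5, 72.2], [11.7, 26.1, 83.0]]
housing top 1335 [[-16.2, 47.7, 60.4], [-0.0, 58.1, 61.9], [14.6, 69.1, 64.4]]
socket top 1413 [[-21.2, -63.6, 52.2], [10.4, -34.3, 56.7], [20.3, -26.4, 59.1]]
base 7651 [[-37.4, -69.3, 106.4], [20.1, 11.3, 110.7], [37.0, 69.2, 112.8]]
prong 110 [[12.4, -3.9, 40.4], [12.8, 0.1, 49.1], [13.2, 4.0, 60.5]]
guard 1730 [[-3.7, -14.5, 1.0], [14.2, 0.1, 6.0], [22.0, 15.0, 9.7]]
```

```bash
cat >> h.py <<'E'
def force(n=5):
    f=[]
    for _ in range(n): f.append(robot.read_force()); robot.dwell(.01)
    return np.mean(f,0)
def linkz(dy):
    im,d,P=toolcloud(); fy=P[...,1]*1e3+dy; z=robot.read_position()[2]-P[...,2]
    m=(abs(P[...,0])<.018)&(fy>-52)&(fy<-34)&(z>.08)&(z<.15)
    return (np.percentile(z[m],95) if m.sum()>20 else -1), m.sum(), im
E
python3 - <<'E'
from h import *
b=force(); print("bias",b)
for z in (.105,.098,.089):
    robot.servo_line(tp(3.4,-2,z),R0,speed=.05); f=force()-b; print(z,f.round(2))
    if np.linalg.norm(f)>5: break
else:
    ey=R0[:,1]; b=force(); dy=-2
    print("lz",linkz(dy+3)[:2])
    while dy<18:
        dy+=2 if dy<4 else .5
        robot.servo_line(tp(3.4,dy,.089),speed=.03); f=force()-b; 
        print(dy,(f@ey).round(2),(f@R0[:,0]).round(2),f[2].round(2))
        if abs(f@ey)>3: break
print(robot.read_t(), ((robot.read_position()-P0)@R0[:,1]*1e3).round(2)); np.save("/tmp/b.npy",b)
E
```

```text
bias [-0.06126277  0.25185207 -1.29574701]
0.105 [-0.16 -0.42 -0.02]
0.098 [ 0.31 -0.46 -0.09]
0.089 [-0.25 -0.34 -0.07]
lz (np.float64(0.11251351832376477), np.int64(1707))
0 -0.3 0.54 -0.11
2 -0.43 0.06 0.4
4 -0.24 0.07 0.15
4.5 -0.57 0.08 -0.22
5.0 -0.16 0.13 0.29
5.5 -0.33 -0.49 0.04
6.0 -0.14 0.12 -0.16
6.5 -0.28 0.28 0.05
7.0 -0.09 -0.33 0.36
7.5 0.11 0.18 -0.21
8.0 -0.08 -0.01 0.2
8.5 -0.63 -0.2 -0.2
9.0 -0.36 0.22 -0.28
9.5 -0.68 0.05 -0.07
10.0 -2.34 -0.11 -0.49
10.5 -5.67 0.21 -0.5
15.0917 10.17
```

Run:
```python
from h import *
b=np.load("/tmp/b.npy"); ey=R0[:,1]; dy=10.5
while dy<20:
    dy+=.4
    robot.servo_line(tp(3.4,dy,.089),speed=.02); f=(force(4)-b)@ey; lz,n,im=linkz(dy+3)
    print(round(dy,1),f.round(2),round(lz,4),n)
    if lz>.122 or f<-17: break
save(im,"w5.png"); print(robot.read_t(),robot.read_grip_width())
```

```text
10.9 -5.71 0.1122 1843
11.3 -6.43 0.1124 1842
11.7 -6.34 0.1123 1849
12.1 -6.68 0.1123 1850
12.5 -6.87 0.1123 1852
12.9 -7.57 0.1123 1858
13.3 -7.33 0.1123 1871
13.7 -8.28 0.1124 1862
14.1 -8.13 0.1124 1869
14.5 -8.11 0.1124 1874
14.9 -8.26 0.1124 1875
15.3 -8.54 0.1125 1880
15.7 -8.72 0.1125 1887
16.1 -8.65 0.1126 1889
16.5 -8.89 0.1126 1892
16.9 -9.24 0.1126 1897
17.3 -9.37 0.1127 1906
17.7 -9.84 0.1129 1904
18.1 -8.74 0.1283 2420
21.425 0.20267015980408784
```

Run:
```python
from h import *
robot.dwell(.3); print(linkz(21.1)[:2])
robot.servo_line(tp(3.4,3,.089),speed=.05); print(linkz(6)[:2],force()-np.load("/tmp/b.npy"))
robot.servo_line(tp(3.4,3,.225),speed=.12); robot.dwell(.2)
im,d,P=toolcloud(); P=P*1e3; Z=P[...,2]; save(im,"w6.png")
v,u=np.mgrid[:480,:640]
def s(n,m):
    q=P[m]; print(n,len(q),"" if len(q)<3 else np.percentile(q,[1,50,99],axis=0).round(1).tolist())
m=(u>290)&(u<340)&(v>225)&(v<240)&(Z>14)&(Z<64); s("prong",m)
for a,b in((38,46),(46,53),(53,63)): s("p%d"%a,m&(Z>=a)&(Z<b))
s("guard",(u>270)&(u<360)&(v>225)&(v<290)&(abs(Z-6)<6))
print(linkz(6)[:2],robot.read_t(),robot.read_grip_width())
```

```text
(np.float64(0.13051161842772724), np.int64(1828))
(np.float64(0.13056385374494625), np.int64(1884)) [0.21531519 0.24579167 0.10513712]
prong 109 [[12.3, -4.0, 40.5], [12.8, 0.0, 49.8], [13.3, 3.5, 60.2]]
p38 37 [[12.3, -3.8, 40.2], [12.8, 0.1, 43.0], [13.1, 3.7, 46.0]]
p46 34 [[12.4, -3.9, 47.0], [12.8, 0.1, 49.7], [13.3, 3.4, 53.0]]
p53 38 [[12.4, -4.0, 53.1], [12.8, -0.6, 57.3], [13.2, 3.5, 60.9]]
guard 1729 [[-3.7, -14.6, 0.8], [14.1, 0.1, 6.1], [21.9, 14.9, 10.2]]
(np.float64(0.13157915649753904), np.int64(1126)) 23.9 0.2068602973177483
```

View pics/w6.png

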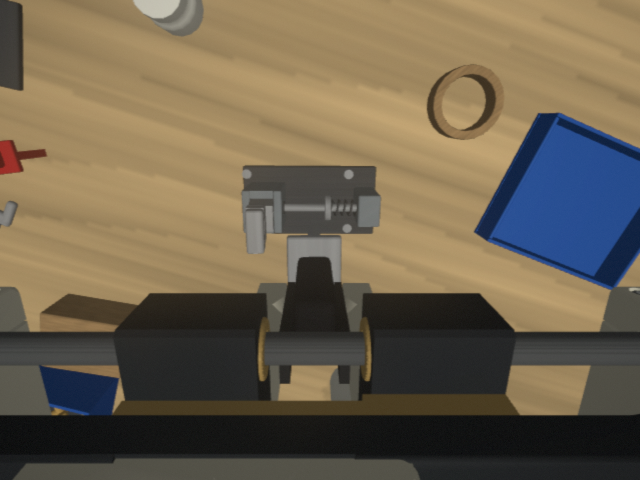

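The link has popped up and stayed (top at 131 mm), and the key is unmoved in the grip. Now I return the key to the stand.

Run:
```python
from h import *
x,y=.4943,-.3293; R=down(94.8)
robot.goto([x,y,.22],R)
robot.servo_line([x,y,.14],R,speed=.15); robot.dwell(.2); b=force()
ok=True
for z in (.115,.1,.085,.078,.0755,.0735,.0725,.0715):
    robot.servo_line([x,y,z],speed=.05); f=force(3)-b; print(z,f.round(2))
    if z>.079 and np.linalg.norm(f)>4: ok=False;break
    if f[2]>3: break
if ok:
    robot.move_gripper(.55); robot.servo_line([x,y,.2],speed=.15)
    im,d,k,C=snap("wrist"); save(im,"w7.png")
    P=cloud(d,k,C); Z=P[...,2]; g=im.max(2)<60
    q=P[(Z>.105)&(Z<.135)&g&(np.hypot(P[...,0]-x,P[...,1]-y)<.04)]
    print(cv2.minAreaRect((q[:,:2]*1000).astype(np.float32)),np.median(q[:,2]))
    q=P[(Z>.055)&(Z<.075)&~g&(np.hypot(P[...,0]-x,P[...,1]-y)<.04)]; print(cv2.minAreaRect((q[:,:2]*1000).astype(np.float32)),np.median(q[:,2]))
print(robot.read_t())
```

```text
0.115 [0.38 0.03 0.13]
0.1 [0.06 0.16 0.1 ]
0.085 [ 0.93  0.08 -0.39]
0.078 [ 0.44  0.65 -0.18]
0.0755 [0.48 0.61 0.01]
0.0735 [ 0.73  0.3  -0.15]
0.0725 [ 0.53  0.85 -0.63]
0.0715 [-1.2   0.16  5.66]
((494.7167053222656, -329.671875), (24.676488876342773, 16.467254638671875), 4.9997477531433105) 0.12164088760470926
((493.9266052246094, -328.75689697265625), (47.69758224487305, 30.986225128173828), 4.50728178024292) 0.06567663800251658
31.0167
```

View pics/w7.png

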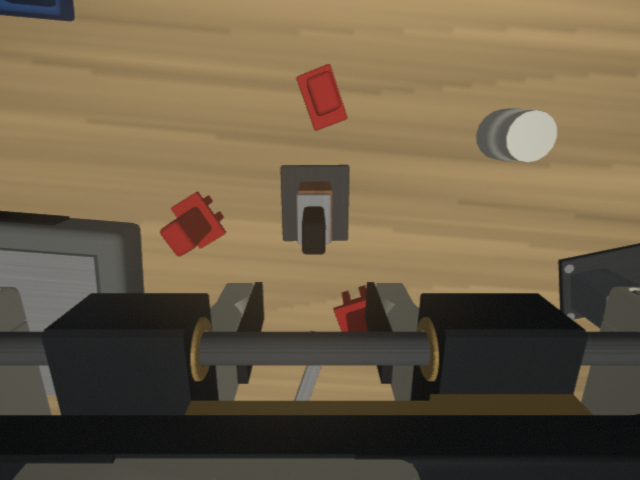

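The key hangs in its stand as before, with the same handle and guard poses. Next I grasp the link and draw it out.

Run:
```python
from h import *
robot.goto(tp(2.4,-47.3,.2),R0); robot.move_gripper(.5); robot.dwell(.1)
im,d,P=toolcloud(); m=(abs(P[...,0])<.03)&(abs(P[...,1])<.02)&(abs(P[...,2]-.069)<.006)
q=P[m]*1e3; print("tab top in tool",cv2.minAreaRect(q[:,:2].astype(np.float32)),np.median(q[:,2]))
c=cv2.minAreaRect(q[:,:2].astype(np.float32))[0]
dy=-47.3+(c[1] if abs(c[1])<4 else 0); 
robot.servo_line(tp(2.4,dy,.2),R0,speed=.1); b=force()
robot.servo_line(tp(2.4,dy,.088),speed=.12); print(force()-b)
robot.move_gripper(0.0); print(robot.read_grip_width()*88,force()-b)
for z in (.093,.1,.11,.122): 
    robot.servo_line(tp(2.4,dy,z),speed=.05); f=force(3)-b; print(z,f.round(2))
    if np.linalg.norm(f)>12: break
print(robot.read_grip_width()*88,robot.read_t())
```

```text
tab top in tool ((-0.8089714050292969, 3.3647263050079346), (36.117713928222656, 14.094895362854004), 0.16129930317401886) 69.7317935722671
[-0.17455944  0.12918434  0.08377659]
13.943730683419826 [ 0.55960486 -3.94051687  0.93708227]
0.093 [ 0.3  -3.8   0.98]
0.1 [ 0.15 -3.09  0.92]
0.11 [-0.12  0.12 -1.43]
0.122 [-0.07  0.01 -0.97]
13.99664202690119 36.175
```

Run:
```python
from h import *
p=robot.read_position(); robot.servo_line([p[0],p[1],.2],speed=.12); robot.dwell(.1)
print(robot.read_force(),robot.read_grip_width()*88)
c=[.462,.2985]
robot.goto([c[0],c[1],.2],R0); robot.dwell(.1)
im,d,k,C=snap("side"); save(im[150:480,200:500],"s8.png")
im,d,P=toolcloud(); Z=P[...,2]*1e3; m=(abs(P[...,0])<.03)&(abs(P[...,1])<.03)&(Z<100)&(Z>30); q=P[m]*1e3
print(len(q),np.percentile(q,[1,50,99],axis=0).round(1).tolist())
print(robot.read_t(),robot.read_position())
```

```text
[-0.25393967  1.1019099  -0.90449589] 13.733141707076967
291 [[-9.1, -11.4, 30.1], [11.0, -3.7, 38.3], [11.5, 9.0, 51.7]]
38.525 [0.46254062 0.2975737  0.20000061]
```

View pics/s8.png

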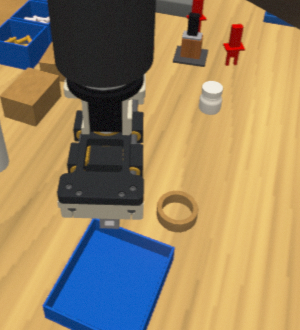

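The link is held vertical, its foot about 51 mm below the TCP, with the tray beneath. I lower it until it touches.

Run:
```python
from h import *
c=[.462,.2985]; b=force()
robot.servo_line([*c,.068],R0,speed=.12); b=force(8); print(b)
z=.068
while z>.048:
    z-=.001; robot.servo_line([*c,z],speed=.03); f=force(3)-b
    if f[2]>2.5: break
print(z,f.round(2),robot.read_position())
robot.move_gripper(.4); robot.servo_line([*c,.2],speed=.12)
robot.goto([.40,.15,.3],R0); robot.dwell(.3)
im,d,k,C=snap("side"); a=im; save(im,"s9.png")
im,d,k,C=snap("top"); save(im,"t9.png"); P=cloud(d,k,C); Z=P[...,2]
np.savez("/tmp/top2.npz",im=im,d=d,k=k,C=C)
m=(np.hypot(P[...,0]-.462,P[...,1]-.2985)<.05)&(Z>.03); q=P[m]; print(len(q),np.median(q,axis=0) if len(q) else 0, q[:,2].max() if len(q) else 0)
print(robot.read_t())
```

```text
[-0.17528069  0.00617492 -1.44688896]
0.05499999999999999 [-0.75 -0.67  5.9 ] [0.46245158 0.29883926 0.05577951]
0 0 0
46.6167
```

View pics/s9.png

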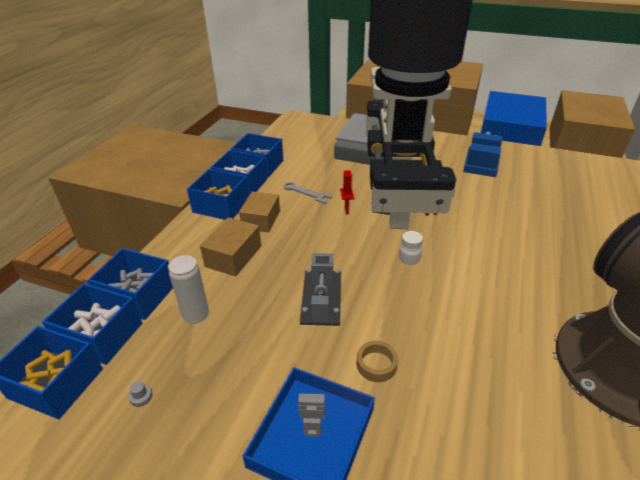

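The link stands upright in the tray at (312,415), the fitting is empty, the bystanders are unmoved and the gripper is clear. I hand in.

```bash
python3 -c "
from h import *
robot.job_done(); print(robot.read_t())"
```

```text
the job is handed in; nothing more can be done
the job is handed in; nothing more can be done
```

The job is done and handed in at about 47 s of the 72 s allowed. The link is out of the fitting and standing upright in the blue tray, and the key is back in its stand.

- **Freeing the link:** I straddled the bar with the black forked key and pushed the collar in small steps, about 8 mm of tool travel after first contact. The wrist force peaked at about 10 N, under the 20 N limit. The link popped and stayed up when the bar was let go, its top going from 112 to 131 mm.
- **Key:** It seated on the stand's rim with about 6 N. A close look then gave the same handle and guard poses as at the start, to within half a millimetre.
- **Link:** I drew it straight up and lowered it until it touched the tray floor, at about 6 N, before letting go.
- **Last checks:** The final side view shows the link upright in the tray, the bystanders in place and the gripper clear of everything.

Some checks were weaker or disagreed:
- **Tray height check:** The top-camera depth check of the link found no points, probably because the arm was in the way. That it stands upright rests on the side view alone.
- **Key not in the last view:** The arm hid the stand in that picture, so the key's pose comes from the earlier close look.
- **Link grasp:** A late camera correction of 3.4 mm was probably too large. It put about 4 N sideways on the link in the socket, which disappeared as the link came out.

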